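# Give each counter machine its own paper roll

### The job

Somebody has loaded the paper rolls one machine wrong: the short thick tag roll lies in the receipt printer, the thin terminal roll lies in the tag printer, and the long receipt roll is still on the counter. Put every roll into its own machine (thin one in the card terminal, short thick one in the tag printer, long one in the receipt printer), straight across and fully home in the well. Leave the covers open, I shall thread the paper myself, and leave the stapler and the masking tape where they are.

Things in the scene. Friction and masses are not known exactly. Their poses are not given: they have to be found in the camera images.
- receipt_printer: Receipt printer: biggest, light grey, longest well. Fixed. Origin: on the counter below the well's middle; x to its back, y along the well, z up. x -80 to 82, 132 wide. Well for a roll 80 long, 56 thick, whose centre is at (0, 0, 83.5) when home. Top in front and behind: z 66; frames at the roll's ends: to z 91, y ±44 flared to ±50. Open cover leans back to x 199, z 138. (mm)
- tag_printer: Tag printer: mid-grey, shorter well as deep. Fixed. Origin: on the counter below the well's middle; x to its back, y along the well, z up. x -78 to 82, 112 wide. Well for a roll 60 long, 56 thick, whose centre is at (0, 0, 71.5) when home. Top in front and behind: z 54; frames at the roll's ends: to z 79, y ±34 flared to ±40. Open cover leans back to x 197, z 125. (mm)
- card_terminal: Card terminal: low, slate, keypad in front, small well behind. Fixed. Origin: on the counter below the well's middle; x to its back, y along the well, z up. x -106 to 62, 92 wide. Well for a roll 57 long, 38 thick, whose centre is at (0, 0, 44.5) when home. Top in front and behind: z 34; frames at the roll's ends: to z 52, y ±32 flared to ±38. Open cover leans back to x 135, z 90. (mm)
- long_roll: The long thick white paper roll, 80 mm long, 56 mm in diameter, 0.11 to 0.22 kg, lying on the counter. Origin in its middle (28 mm above the counter); its x axis is the roll's axis. Hold it across the diameter.
- short_roll: The short thick white paper roll, 60 mm long, 56 mm in diameter, 0.08 to 0.17 kg; at the start it lies in the receipt printer's well, up to 8 mm along y off the middle, its centre as high as that printer's own roll would be. Origin in its middle; its x axis is the roll's axis. Hold it across the diameter.
- thin_roll: The thin white paper roll, 57 mm long, 38 mm in diameter, 0.035 to 0.07 kg; at the start it lies in the tag printer's well, its centre 62.5 mm above the counter (8.5 mm above the printer's flat top). Origin in its middle; its x axis is the roll's axis. Hold it across the diameter, fingertips just above the flat top.
- stapler: Bystander: green and black desk stapler, 150 x 36 x 50 mm, long along its x; origin in the middle of its underside. Loose; leave it where it is.
- mask_tape: Bystander: flat tan ring of masking tape, 104 mm across, 25 mm high, lying flat; origin in the middle of its underside. Loose; leave it where it is.
There are look-alikes about, which are no part of the job. Leave any red look-alike of the thin_roll alone.

How it is judged:
By the outcome, as a careful person would: the job done as asked, in the order asked, and still so for the second after the job is handed in, with the robot touching nothing.
It also fails if it takes over 88 s, if anything falls off the work surface, if the arm or the gripper's body presses on something with over 40 N, if the wrist force passes 120 N, or if a joint passes its speed limit or range.

### The arm

A 6-joint arm with a two-finger parallel gripper is mounted at the origin on a cart in front of the work surface, level with it; the furniture and walls round the work are solid. World frame = base frame: x ahead of the robot, y to its left, z up, the work surface at z = 0. Lengths are in m, angles in rad, forces in N, time in s.
With the tool pointing down it reaches from about 0.35 to 0.725 m from the base axis. Payload 6 kg.
Tool frame: the origin (TCP) lies at the very end of the fingers, on their centre line; the grasp point (between the pads) lies 19 mm behind it (arm.grasp_offset is the distance from the TCP to the grasp point, in m); z points along the fingers, y is the direction in which the jaws open and shut (so a half turn about z gives the same grasp; the last joint's range is limited). The gripper opens to 85 mm and grips with 20 to 120 N. Pads are 22 mm wide; open, the fingers measure 114 mm over their backs; the gripper's body (76 mm by 85 mm) begins 54 mm behind the grasp point. The pads swing forward as they close: fully open they stand 13 mm farther back than shut.
Start: joints at [1.461, 0.04, 0.085, 0, -1.615, -0.334], TCP at [0.258, 0.542, 0.231] pointing down, gripper open.
Joint ranges: [-2.56, 2.56], [-1.29, 2.01], [-1.08, 1.49], [-3.29, 1.98], [-2.81, -0.18], [-2.99, 2.99]. Speed limits (rad/s): [2.57, 2.57, 3.01, 3.14, 3.14, 3.14].

### API

Orientations are given as [roll, pitch, yaw] about the fixed x, y, z axes, in that order (R = Rz(yaw) Ry(pitch) Rx(roll)).
In Python, from plant import arm gives the robot as it stands. The module is installed in compiled form; this text tells all that it offers.
- The arm moves only by the tool carry_out, never from a script. Its arguments are lists of equal length, an entry for each row: "linear": the shift along the world's x, y, z in mm, a list of three; "twist": the turn, a rotation vector about the world's x, y, z in rad, a list of three. In form: {"linear": [[dx, dy, dz], ...], "twist": [[ax, ay, az], ...]}. A call has 1 to 12 rows; each row shifts and turns the commanded pose from where the row before left it; what a row does not reach is not made up. A row lasts 1/10 s, in which the tool goes at most 50 mm and 8.59 degrees, less where a joint would pass 70% of its speed; a pose out of reach is approached as far as the arm can. A call with a gripper value outside its range is refused whole. "grip" is the closure in counts, from 0 (fully open) to 255 (shut), set as the call begins (left out, the last holds). The fingers move at their own pace and stop on an object; "newtons" is the grip in N (left out, the last holds). Time passes only in rows, so rows that do not move let the fingers close. It gives the time, the measured TCP pose, the force and the opening at its end, in the units of the state.
- arm.state(): the state, without advancing time (a new reading comes with each control period).
- arm.grab_frame(name): name is "side" or "top"; returns (picture, depth): 480x640x3 uint8, red, green, blue; 480x640 float32, m along the optical axis (not along the pixel's ray), 0 where there is no reading.
- arm.camera_info(name): a dict with "camera_matrix" (3x3 intrinsics, pixels), "R" (3x3) and "t" (3): a world point X has camera coordinates R X + t. Camera axes: x right, y down, z forward; pixel columns grow to the right and rows downward; lengths in m; the calibration is good to about 2 mm. A picture is of the moment at which its call begins. camera_info takes no time and is no camera call.
- arm.job_done(): hands the job in, once; it reports no verdict.
Trained networks look in the newest picture that a camera, given by its name, has taken for a name from the list of things; names that differ only in an ending like _2 or _b are one class to them, and where a whole thing is asked for, a point or a joint stands for the part that bears it (a point fixed in the world has none). Each returns a list of dicts, best first, with "p" (0 to 1); they miss things now and then, are a little off and sometimes report something else, mostly with a low value. They report only what shows in the picture. A call takes as long as a camera call. They do not tell look-alikes from the thing itself.
- arm.spot_in(camera, query): "box" ([left, top, width, height] in pixels, round what is visible of it).
- arm.silhouettes(camera, query): "mask" (480x640 bool, what is visible of it) and "box" ([left, top, width, height] in pixels, round what is visible of it).
The state is a dict: "t": time; "joints": joint angles; "joint_vel": joint speeds; "joint_torque": joint torques, N m; "tcp_pos": TCP position; "orientation": TCP orientation; "wrist_force": force on the tool from outside, world axes, zero at the start; "ft_torque": the same for the moment, N m; "opening": finger opening in m.
Only numpy, scipy, OpenCV 4.12 (cv2) and the standard library are available. Lean on these libraries where they do the work, as an engineer would, in place of code of your own. Each camera call takes 0.05 s, during which the arm holds its last target.

## Working session

There is one attempt and no reset: what is moved stays moved. The work goes in short steps, Python scripts to look and compute and a tool call to move; the robot and the scene stay as the last step left them, time stands still between calls to the robot, and variables do not carry over. Pictures are saved under pics/ and viewed, and the job is handed in when it is done.

Besides the shell and the picture viewer there is one more tool, called after "Call:" by a JSON object that holds its "op" and its "data". carry_out: Moves the arm, as the interface text tells. Its arguments: {"type":"object","properties":{"linear":{"type":"array","items":{"type":"array","items":{"type":"number"}}},"twist":{"type":"array","items":{"type":"array","items":{"type":"number"}}},"grip":{"type":"number"},"newtons":{"type":"number"}},"required":["linear","twist"]}

```bash
mkdir -p pics; ls; python3 - <<'E'
from plant import arm
import cv2,numpy as np
np.set_printoptions(precision=4,suppress=True)
for n in ("side","top"):
    p,d=arm.grab_frame(n)
    cv2.imwrite(f"pics/{n}0.png",p[:,:,::-1]); np.save(f"pics/{n}0d.npy",d); np.save(f"pics/{n}0p.npy",p)
    c=arm.camera_info(n); print(n,c)
s=arm.state();print(s)
E
```

```text
pics
side {'camera_matrix': array([[491.2063,   0.    , 321.5705],
       [  0.    , 491.2063, 243.9495],
       [  0.    ,   0.    ,   1.    ]]), 'R': array([[ 0.9403, -0.3405, -0.0016],
       [-0.1609, -0.4403, -0.8833],
       [ 0.3   ,  0.8308, -0.4688]]), 't': array([-0.5021,  0.137 ,  0.8928])}
top {'camera_matrix': array([[624.1409,   0.    , 325.6668],
       [  0.    , 624.1409, 229.4077],
       [  0.    ,   0.    ,   1.    ]]), 'R': array([[ 0.0115, -0.9999,  0.0055],
       [-0.9856, -0.0123, -0.1687],
       [ 0.1687, -0.0035, -0.9857]]), 't': array([-0.0493,  0.5066,  1.3674])}
{'t': 0.1, 'joints': array([ 1.4607,  0.0408,  0.0839, -0.0004, -1.6155, -0.3337]), 'joint_vel': array([ 0.0002, -0.0018,  0.0019,  0.0013,  0.0012, -0.0007]), 'joint_torque': array([ -0.0054, -36.9344,  34.8283,   6.9519,  -0.0045,   0.    ]), 'tcp_pos': array([0.2574, 0.5417, 0.2304]), 'orientation': array([ 3.14  , -0.0001, -0.4438]), 'wrist_force': array([-0.1446,  0.2139, -0.736 ]), 'ft_torque': array([-0.0183, -0.0078,  0.0313]), 'opening': 0.0853342798707289}
```

View pics/top0.png

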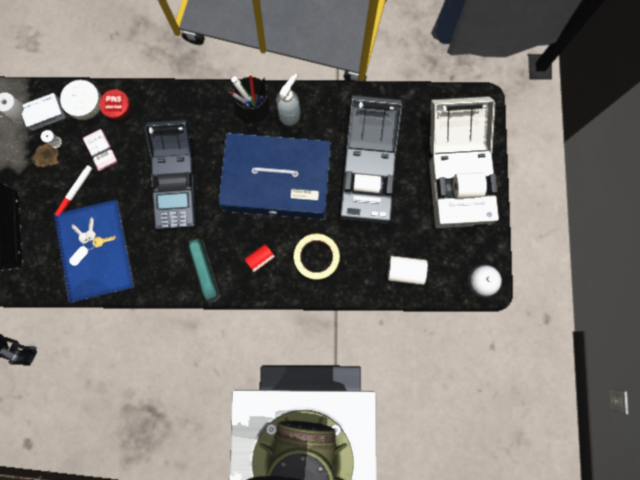

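View pics/side0.png

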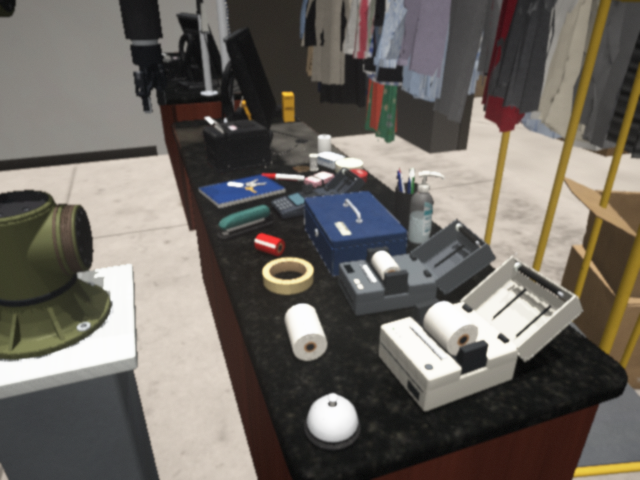

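```bash
cat > h.py <<'E'
from plant import arm
import cv2,numpy as np
np.set_printoptions(precision=4,suppress=True)
def cloud(n,d):
    c=arm.camera_info(n);K=c['camera_matrix']
    v,u=np.mgrid[0:480,0:640]
    P=np.stack([(u-K[0,2])/K[0,0]*d,(v-K[1,2])/K[1,1]*d,d],-1)
    X=(P-c['t'])@c['R']; X[d<=0]=np.nan
    return X
def proj(n,X):
    c=arm.camera_info(n);q=np.asarray(X)@c['R'].T+c['t'];q=q@c['camera_matrix'].T
    return q[...,:2]/q[...,2:]
E
python3 - <<'E'
from h import *
import pickle
out={}
for n in ("top","side"):
    X=cloud(n,np.load(f"pics/{n}0d.npy"))
    for q in ["receipt_printer","tag_printer","card_terminal","long_roll","short_roll","thin_roll","stapler","mask_tape"]:
        r=arm.silhouettes(n,q)
        out[n,q]=r
        for o in r[:4]:
            P=X[o['mask']];P=P[~np.isnan(P[:,0])]
            print(n,q,round(o['p'],2),o['box'],np.nanmedian(P,0) if len(P) else None, np.percentile(P,[2,98],axis=0).ravel() if len(P) else '')
pickle.dump(out,open('sil.pkl','wb'))
E
```

```text
top receipt_printer 0.6 [432.2, 100.1, 65.8, 128.6] [ 0.6747 -0.3478  0.066 ] [ 0.5241 -0.4173  0.0188  0.7922 -0.2815  0.1275]
top tag_printer 0.84 [339.9, 96.8, 60.5, 127.0] [ 0.6784 -0.1444  0.0542] [ 0.5325 -0.2013  0.0228  0.796  -0.0842  0.1146]
top card_terminal 0.82 [143.1, 119.0, 54.6, 110.6] [0.6335 0.3136 0.0326] [0.5141 0.2648 0.0142 0.7428 0.3639 0.0812]
top card_terminal 0.7 [187.7, 239.5, 31.1, 60.6] [0.411  0.2278 0.0464] [0.3472 0.1991 0.0039 0.4809 0.2599 0.0557]
top long_roll 0.86 [389.4, 252.7, 36.2, 32.2] [ 0.4165 -0.2256  0.0514] [ 0.3912 -0.2647  0.0316  0.4451 -0.1873  0.0596]
top short_roll 0.86 [453.9, 171.5, 31.6, 27.6] [ 0.5995 -0.3558  0.1057] [ 0.5771 -0.3889  0.0685  0.6279 -0.3288  0.1145]
top thin_roll 0.6 [242.1, 246.5, 30.8, 23.1] [0.4412 0.1078 0.0351] [0.4168 0.08   0.0007 0.4664 0.1344 0.043 ]
top thin_roll 0.56 [357.1, 173.2, 24.1, 21.2] [ 0.607  -0.134   0.0781] [ 0.5912 -0.1607  0.0526  0.6312 -0.1073  0.0854]
top stapler 0.65 [188.5, 235.7, 30.2, 66.4] [0.4114 0.2275 0.0465] [0.3472 0.1991 0.0051 0.4802 0.2596 0.0557]
top mask_tape 0.82 [290.
[... 1111 characters left out ...]
8, 302.7, 55.2, 52.8] [ 0.5945 -0.3791  0.0993] [ 0.5779 -0.3948  0.0672  0.6315 -0.3351  0.1128]
side thin_roll 0.81 [254.8, 231.3, 33.0, 25.6] [0.4441 0.0909 0.0297] [0.4184 0.0735 0.009  0.4749 0.1209 0.0407]
side thin_roll 0.7 [369.7, 249.7, 31.8, 30.0] [ 0.604  -0.1431  0.0773] [ 0.593  -0.1668  0.0575  0.6275 -0.1056  0.0833]
side thin_roll 0.5 [424.9, 300.8, 55.6, 52.8] [ 0.5946 -0.3799  0.0999] [ 0.578  -0.3947  0.0709  0.6296 -0.3375  0.1128]
side stapler 0.29 [339.3, 220.0, 157.8, 96.7] [ 0.6699 -0.1713  0.0553] [ 0.5329 -0.2105  0.0075  0.7971 -0.0922  0.1141]
side mask_tape 0.94 [261.6, 257.1, 50.7, 36.6] [ 0.4482 -0.04    0.0202] [ 0.4023 -0.0755  0.0025  0.4952  0.0176  0.0275]
```

```bash
python3 - <<'E'
import numpy as np,cv2
p=np.load('pics/top0p.npy')[:,:,::-1]
cv2.imwrite('pics/c1.png',cv2.resize(p[80:240,320:520],None,fx=4,fy=3.75,interpolation=cv2.INTER_CUBIC))
s=np.load('pics/side0p.npy')[:,:,::-1]
cv2.imwrite('pics/c2.png',cv2.resize(s[150:450,180:600],(800,571),interpolation=cv2.INTER_CUBIC))
E
```

```text
(no output)
```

View pics/c1.png

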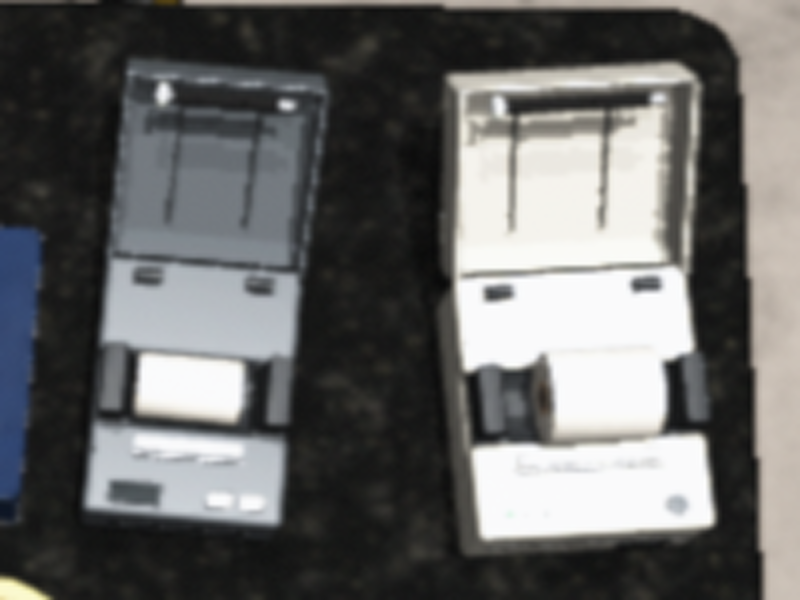

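View pics/c2.png

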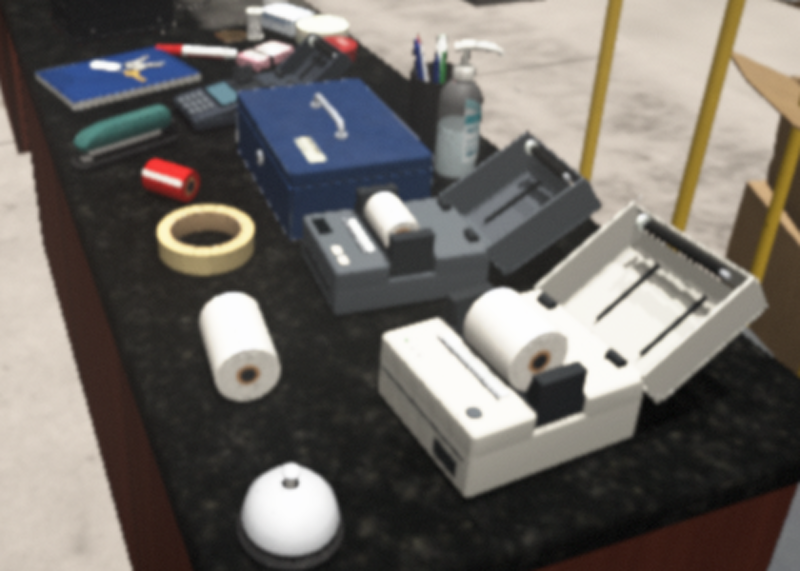

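```bash
cat > fit.py <<'E'
from h import *
import pickle
out=pickle.load(open('sil.pkl','rb'))
Xs={n:cloud(n,np.load(f"pics/{n}0d.npy")) for n in("top","side")}
for q,z,w in [("receipt_printer",66,132),("tag_printer",54,112),("card_terminal",34,92)]:
    for n in("top","side"):
        m=out[n,q][0]['mask']; m=cv2.dilate(m.astype(np.uint8),np.ones((7,7)))>0
        P=Xs[n][m]; P=P[~np.isnan(P[:,0])]
        zz=P[:,2]*1e3
        h=np.histogram(zz,np.arange(z-12,z+12,2))[0]
        T=P[abs(zz-z)<3.5][:,:2]*1e3
        # drop cover: points beyond
        r=cv2.minAreaRect(T.astype(np.float32)); print(q,n,len(T),h,r)
        # front points extents along yaw by robust percentile
        best=None
        for a in np.radians(np.arange(-30,30,.5)):
            d=np.array([-np.sin(a),np.cos(a)]); f=np.array([np.cos(a),np.sin(a)])
            s=T@d; g=T@f
            wd=np.percentile(s,99)-np.percentile(s,1)
            if best is None or wd<best[0]: best=(wd,np.degrees(a),np.percentile(s,[0,.5,1,99,99.5,100]),np.percentile(g,[0,.5,1,99,99.5,100]))
        print('   ',best)
for q,r in [("long_roll",28),("short_roll",28),("thin_roll",19)]:
    for n in("top","side"):
        for o in out[n,q][:2]:
            P=Xs[n][o['mask']]*1e3; P=P[~np.isnan(P[:,0])]
            zt=np.percentile(P[:,2],97)
            T=P[(P[:,2]>zt-0.75*r)]
            c=T.mean(0);U,S,V=np.linalg.svd((T-c)[:,:2],full_matrices=False);
            rr=cv2.minAreaRect(T[:,:2].astype(np.float32))
            print(q,n,zt,c,V[0],rr)
E
python3 fit.py
```

```text
receipt_printer top 2457 [138 130 168 336 563 779 766 548 314 169 121] ((646.882568359375, -352.45989990234375), (247.16690063476562, 132.9176483154297), 4.0697526931762695)
    (np.float64(129.46568775405603), np.float64(4.5), array([-469.4385, -467.4592, -467.0164, -337.5507, -337.0191, -335.9937]), array([493.5737, 495.2564, 495.8223, 731.475 , 733.5482, 740.8347]))
receipt_printer side 4172 [ 294  315  311  342  376  723 2499  761  368  289  345] ((643.7957153320312, -357.3389892578125), (237.94602966308594, 133.56591796875), 4.262801170349121)
    (np.float64(130.37088155604062), np.float64(4.0), array([-468.2991, -467.4225, -467.1566, -336.7857, -336.2949, -334.1213]), array([498.2053, 499.4269, 499.9128, 731.0853, 732.5134, 736.5686]))
tag_printer top 2078 [ 93 113 158 260 442 686 667 473 269 146 124] ((651.8013916015625, -140.8688201904297), (111.61749267578125, 240.93833923339844), 85.2740478515625)
    (np.float64(108.65008194837259), np.float64(-5.0), array([-139.8229, -138.8873, -138.1323,  -29.4822,  -28.831 ,  -27.3253]), array([541.3316, 542.4687, 543.2529, 777.421 , 7
[... 2089 characters left out ...]
942 [441.923  107.061   35.6742] [ 0.605  -0.7962] ((442.2583312988281, 106.95806121826172), (35.37332534790039, 56.436824798583984), 37.92684555053711)
thin_roll top 84.91669693632144 [ 608.9915 -133.8802   78.5937] [-0.1183 -0.993 ] ((609.9049072265625, -134.93043518066406), (56.3586540222168, 37.274940490722656), 87.6961441040039)
thin_roll side 40.34688663992273 [443.7883  96.1515  34.6116] [ 0.6962 -0.7179] ((443.0740051269531, 99.95452117919922), (34.507049560546875, 60.27272033691406), 46.820621490478516)
thin_roll side 83.21979822047486 [ 607.8576 -142.5595   78.1274] [ 0.0128 -0.9999] ((610.762451171875, -133.68821716308594), (67.41981506347656, 35.62186050415039), 85.5593490600586)
```

```bash
cat > fit2.py <<'E'
from h import *
import pickle
from scipy.optimize import least_squares
out=pickle.load(open('sil.pkl','rb'))
Xs={n:cloud(n,np.load(f"pics/{n}0d.npy")) for n in("top","side")}
def local(p,P):
    c,s=np.cos(p[2]),np.sin(p[2]); d=P[:,:2]-p[:2]
    return np.c_[d@[c,s],d@[-s,c],P[:,2]]
def sdf(L,lo,hi):
    c=(lo+hi)/2;h=(hi-lo)/2;q=abs(L-c)-h
    return np.linalg.norm(np.maximum(q,0),axis=1)+np.minimum(q.max(1),0)
M={"receipt_printer":(66,66,-80,82,[606,-356,.07]),"tag_printer":(54,56,-78,82,[610,-136,-.09]),"card_terminal":(34,46,-106,62,[630,312,.08])}
for q,(z,w,x0,x1,p0) in M.items():
    for ns in (("top",),("side",),("top","side")):
        P=[]
        for n in ns:
            m=cv2.dilate(out[n,q][0]['mask'].astype(np.uint8),np.ones((5,5)))>0
            p=Xs[n][m]*1e3;P.append(p[~np.isnan(p[:,0])])
        P=np.vstack(P); p=np.array(p0,float)
        for it in range(6):
            L=local(p,P)
            tol=25 if it<2 else 10
            xf=-34 if q!="card_terminal" else -26
            k=(P[:,2]>4)&(P[:,2]<z+4)&((L[:,0]<xf)|((L[:,0]>34)&(L[:,0]<55 if q!="card_terminal" else L[:,0]<40)))&(abs(sdf(L,np.array([x0,-w,0]),np.array([x1,w,z])))<tol)
            f=lambda a:sdf(local(a,P[k])-[0,0,a[3]],np.array([x0,-w,0]),np.array([x1,w,z]))
            r=least_squares(f,np.r_[p,0],loss='soft_l1',f_scale=2,x_scale=[1,1,.01,1]); p=r.x[:3]
        print(q,ns,k.sum(),p[:2],np.degrees(p[2]),'dz',r.x[3],'rms',np.sqrt(np.mean(r.fun**2)))
for q,i,r,zc,hl,p0 in [("long_roll",0,28,28,40,[418,-227,.1]),("short_roll",0,28,83.5,30,[605,-360,.07]),("thin_roll",1,19,62.5,28.5,[610,-134,-.09])]:
    for ns in (("top",),("side",),("top","side")):
        P=[]
        for n in ns:
            m=cv2.dilate(out[n,q][i]['mask'].astype(np.uint8),np.ones((3,3)))>0
            p=Xs[n][m]*1e3;P.append(p[~np.isnan(p[:,0])])
        P=np.vstack(P);p=np.array(p0+[0])
        def cs(a,P):
            L=local(a,P); rad=np.hypot(L[:,0],L[:,2]-zc-a[3])-r; e=abs(L[:,1])-hl
            return np.where((rad>0)&(e>0),np.hypot(rad,e),np.maximum(rad,e))
        for it in range(5):
            k=abs(cs(p,P))<(15 if it<2 else 6)
            k&=P[:,2]>zc-8
            rs=least_squares(lambda a:cs(a,P[k]),p,loss='soft_l1',f_scale=2,x_scale=[1,1,.01,1]);p=rs.x
        print(q,ns,k.sum(),p[:2],np.degrees(p[2]),'dz',p[3],np.sqrt(np.mean(rs.fun**2)))
E
python3 fit2.py
```

```text
receipt_printer ('top',) 1924 [ 604.539  -356.7925] 4.279873326712185 dz -0.21131730512090854 rms 2.143116288321001
receipt_printer ('side',) 4801 [ 606.3482 -358.974 ] 4.026268454252013 dz 1.137335508999044 rms 0.8073056778800047
receipt_printer ('top', 'side') 6743 [ 606.1153 -358.7511] 4.070131305619465 dz 0.7359543542447654 rms 1.5049421367815459
tag_printer ('top',) 1435 [ 610.309  -137.8914] -4.659128666016168 dz -0.036808945963588774 rms 2.2044164875516246
tag_printer ('side',) 2083 [ 612.832  -139.6484] -4.902286199228393 dz 1.5659450680879032 rms 1.038685672048275
tag_printer ('top', 'side') 3521 [ 612.0173 -139.5171] -4.86455748079486 dz 0.8773699462791841 rms 1.8465211861395068
card_terminal ('top',) 1560 [620.227 314.363] 4.370127425160626 dz -2.783439609454118 rms 3.553549835625935
card_terminal ('side',) 653 [622.4956 313.0462] 5.6111457435801615 dz -2.596670083769324 rms 3.1069482569735904
card_terminal ('top', 'side') 2216 [621.1829 314.2737] 5.89241267404943 dz -2.7558361612832583 rms 3.4814131486461215
long_roll ('top',) 899 [ 419.0687 -226.7364] -5.844050557968126 
[... 210 characters left out ...]
98158738946 dz 0.8258485437322437 1.6201946898442119
short_roll ('top',) 750 [ 604.9469 -360.0289] 4.241914272057857 dz -0.15459307760931823 2.017306127007629
short_roll ('side',) 1686 [ 606.8511 -362.8546] 4.015064923539218 dz 0.8375994873792268 0.7916790967475144
short_roll ('top', 'side') 2431 [ 606.3389 -362.5546] 4.132998559654026 dz 0.48276767194595005 1.457571760541612
thin_roll ('top',) 443 [ 610.8171 -133.8977] -4.894324408739572 dz 0.07299259628055096 2.040899827959027
thin_roll ('side',) 463 [ 613.2729 -136.4145] -5.330718219746112 dz 1.2095114701599134 1.2259699673458706
thin_roll ('top', 'side') 913 [ 612.1445 -136.0673] -5.176559171304966 dz 0.665116214461098 1.9053656667532108
```

```bash
python3 - <<'E'
from h import *
p=np.load('pics/top0p.npy')[:,:,::-1]
s=np.load('pics/side0p.npy')[:,:,::-1]
a=cv2.resize(p[110:240,130:210],None,fx=4.4,fy=4.4,interpolation=cv2.INTER_CUBIC)
b=cv2.resize(s[155:230,265:365],None,fx=4.4,fy=4.4,interpolation=cv2.INTER_CUBIC)
o=np.zeros((max(a.shape[0],b.shape[0]),a.shape[1]+b.shape[1],3),np.uint8);o[:a.shape[0],:a.shape[1]]=a;o[:b.shape[0],a.shape[1]:]=b
cv2.imwrite('pics/c3.png',o)
c,sn=np.cos(.087),np.sin(.087)
for n in('top','side'):
    X=cloud(n,np.load(f"pics/{n}0d.npy"))*1e3; P=X.reshape(-1,3);P=P[~np.isnan(P[:,0])]
    d=P[:,:2]-[620,314]; L=np.c_[d@[c,sn],d@[-sn,c],P[:,2]]
    k=(abs(L[:,1])<26)
    print(n);
    for x in range(-120,140,6):
        q=L[k&(abs(L[:,0]-x)<3)]
        q2=L[(abs(L[:,0]-x)<3)&(L[:,2]>10)&(L[:,2]<100)&(abs(L[:,1])<70)]
        if len(q): print(x,len(q),np.percentile(q[:,2],[10,50,90]).round(1),'y',np.percentile(q2[:,1],[0,2,98,100]).round(1) if len(q2) else '')
E
```

```text
top
-120 60 [-3.5  0.3  3.1] y 
-114 54 [-3.9  0.5  4.4] y [30.5 30.5 30.5 30.5]
-108 100 [ 0.6 14.5 25.3] y [-45.4 -43.2  41.3  44.8]
-102 59 [20.5 24.8 28.2] y [-46.6 -46.   41.7  44. ]
-96 61 [21.9 26.  29.7] y [-46.9 -46.1  40.9  42.7]
-90 60 [23.3 26.6 30. ] y [-46.  -44.7  41.2  42. ]
-84 57 [23.  27.8 32.4] y [-46.8 -45.   42.3  44.8]
-78 63 [23.7 28.6 32.9] y [-46.7 -44.9  42.6  44.4]
-72 65 [25.  28.8 32.4] y [-46.4 -45.4  41.8  43. ]
-66 58 [25.4 30.  34. ] y [-46.5 -44.9  41.5  42.7]
-60 61 [27.2 31.5 35.2] y [-46.4 -46.1  41.9  42.9]
-54 67 [28.5 32.3 36. ] y [-46.6 -45.8  38.9  41.3]
-48 60 [30.9 33.  37. ] y [-46.4 -46.1  42.3  44.5]
-42 60 [29.2 34.8 38.1] y [-47.3 -45.8  42.2  43.6]
-36 55 [31.3 35.6 38.7] y [-47.  -45.9  41.9  43.9]
-30 61 [31.3 34.6 38.5] y [-47.1 -45.3  42.1  42.6]
-24 36 [27.5 33.4 35.9] y [-46.5 -45.2  39.3  43.6]
-18 66 [17.3 32.3 35.5] y [-45.8 -45.   40.7  43.2]
-12 51 [24.6 28.7 32. ] y [-46.8 -45.3  39.   40.7]
-6 50 [24.3 26.3 29.3] y [-46.1 -44.4  41.6  41.7]
0 66 [22.  26.6 29.9] y [-46.3 -45.3  37.7  40.6]
6 62 [24.5 27.8 32. ] y [-46.7 
[... 2483 characters left out ...]
6.2 40.5 44.1] y [-32.4 -31.5  31.9  37.4]
54 12 [35.1 38.2 43.4] y [-32.4 -31.4  35.   39.3]
60 4 [34.1 35.2 35.7] y [ 3.5  4.1 39.4 39.4]
72 4 [27.5 27.7 27.9] y [-53.7 -52.2  45.   45.8]
78 5 [25.2 27.6 27.7] y [-52.9 -52.4  44.9  45.5]
84 18 [25.6 27.9 33.4] y [-53.1 -51.2  43.2  43.6]
90 21 [31.2 33.4 39.1] y [-51.9 -51.1  42.3  46.4]
96 16 [35.3 37.6 43.3] y [-54.4 -50.9  42.5  43. ]
102 19 [39.5 43.3 48.3] y [-54.  -51.9  43.2  46.1]
108 54 [46.1 76.3 81.7] y [-54.6 -52.9  41.9  45.8]
114 26 [50.7 54.3 81.7] y [-54.6 -53.7  42.7  43.5]
120 31 [54.3 60.7 82.6] y [-53.4 -51.8  42.6  44.2]
126 14 [60.3 71.7 76. ] y [-52.4 -52.4  38.7  42.2]
132 1 [70. 70. 70.] y [-53.  -52.9  -0.2   4.8]
```

View pics/c3.png

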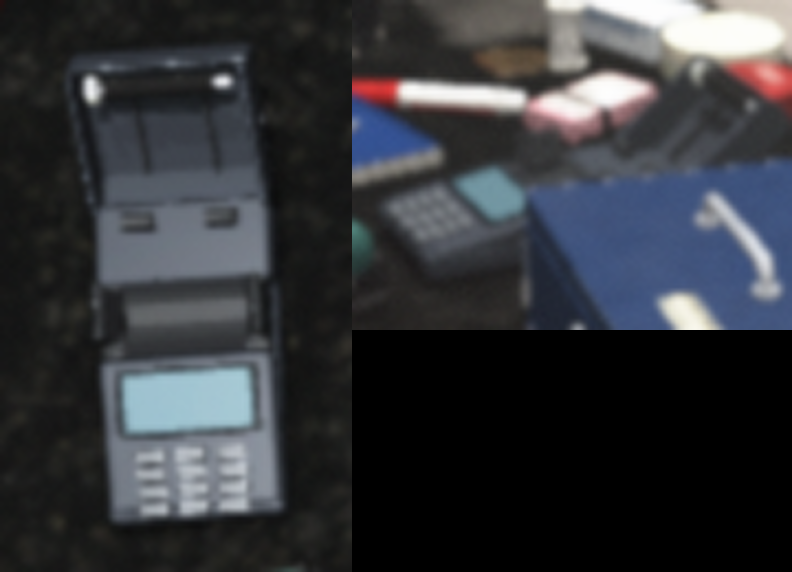

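```bash
python3 - <<'E'
from h import *
for n in('top','side'):
    X=cloud(n,np.load(f"pics/{n}0d.npy"))*1e3; P=X.reshape(-1,3);P=P[~np.isnan(P[:,0])]
    for nm,a in dict(box=(480,720,-60,170),bell=(350,450,-400,-320),bottle=(680,820,0,200)).items():
        k=(P[:,0]>a[0])&(P[:,0]<a[1])&(P[:,1]>a[2])&(P[:,1]<a[3])&(P[:,2]>30)
        q=P[k]; print(n,nm,k.sum(),np.percentile(q,[1,50,99],axis=0).round().tolist(), q[:,2].max() if len(q) else '')
E
```

```text
top box 7370 [[540.0, -44.0, 39.0], [622.0, 62.0, 83.0], [711.0, 168.0, 101.0]] 109.30569411965868
top bell 215 [[373.0, -400.0, 30.0], [399.0, -391.0, 39.0], [425.0, -376.0, 49.0]] 50.97217168854317
top bottle 2592 [[681.0, 5.0, 33.0], [768.0, 96.0, 84.0], [819.0, 182.0, 171.0]] 176.42756985261167
side box 5068 [[542.0, -53.0, 32.0], [612.0, 7.0, 84.0], [710.0, 165.0, 101.0]] 105.4579515558885
side bell 107 [[372.0, -400.0, 31.0], [389.0, -396.0, 42.0], [425.0, -386.0, 46.0]] 46.325743325829876
side bottle 2254 [[682.0, 7.0, 32.0], [779.0, 44.0, 85.0], [817.0, 172.0, 170.0]] 171.92363380539663
```

Call:
{"op": "carry_out", "data": {"linear": [[18,-34,0],[18,-34,0],[18,-34,0],[18,-34,0],[18,-34,0],[18,-34,0],[18,-34,0],[18,-34,0],[18,-34,0],[18,-34,0]], "twist": [[0,0,-0.12],[0,0,-0.12],[0,0,-0.12],[0,0,-0.12],[0,0,-0.12],[0,0,-0.12],[0,0,-0.12],[0,0,-0.12],[0,0,-0.12],[0,0,-0.12]], "grip": 0, "newtons": 30}}

```text
t: 1.9
tcp_pos: [0.438, 0.2004, 0.2316]
orientation: [-3.141, 0.001, -1.648]
wrist_force: [0.5, -0.3, 0.8]
opening: 0.0856
```

Call:
{"op": "carry_out", "data": {"linear": [[17,-34,0],[17,-34,0],[17,-34,0],[18,-34,0],[18,-34,0],[18,-33,-10],[17,-33,-15],[17,-33,-20],[17,-33,-20],[18,-33,-15],[0,0,0],[0,0,0]], "twist": [[0,0,-0.002],[0,0,-0.002],[0,0,-0.002],[0,0,-0.002],[0,0,-0.002],[0,0,-0.002],[0,0,0],[0,0,0],[0,0,0],[0,0,0],[0,0,0],[0,0,0]]}}

```text
t: 3.1
tcp_pos: [0.6114, -0.1339, 0.1503]
orientation: [3.14, -0.0, -1.657]
wrist_force: [0.7, -1.4, 0.3]
opening: 0.0851
```

```bash
python3 - <<'E'
from h import *
s=arm.state();print(s['t'],s['tcp_pos'],s['orientation'])
for n in ("side","top"):
    p,d=arm.grab_frame(n)
    cv2.imwrite(f"pics/{n}1.png",p[:,:,::-1]); np.save(f"pics/{n}1d.npy",d)
    p=p[:,:,::-1]
    c=p[60:240,280:440] if n=="top" else p[150:330,290:450]
    cv2.imwrite(f'pics/{n}1c.png',cv2.resize(c,None,fx=3,fy=3,interpolation=cv2.INTER_CUBIC))
    print(proj(n,s['tcp_pos']))
a=np.hstack([cv2.imread('pics/side1c.png')[:, :400],cv2.imread('pics/top1c.png')[:,:400]]);cv2.imwrite('pics/b1.png',a)
E
```

```text
3.1 [ 0.6114 -0.1339  0.1503] [ 3.1396 -0.0004 -1.6575]
[386.4296 224.6357]
[369.286 172.936]
```

View pics/b1.png

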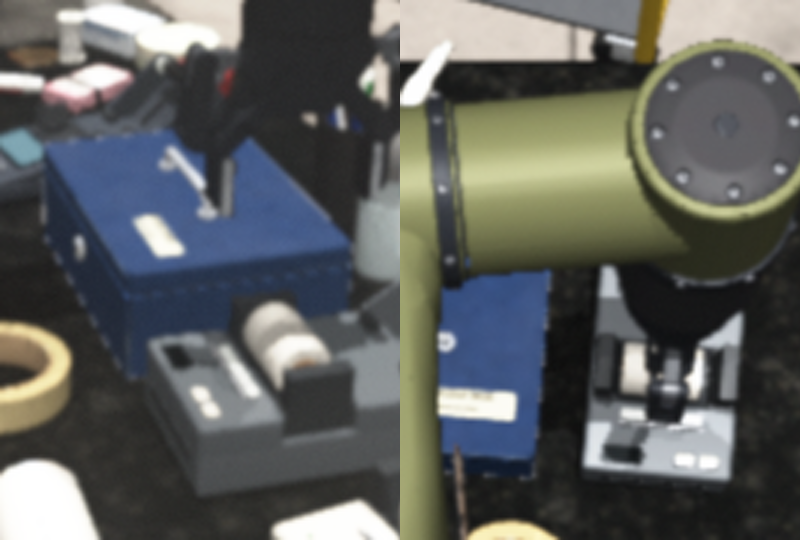

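```bash
python3 - <<'E'
from h import *
t=np.array([ 0.6114,-0.1339,0.1503]);f=np.array([np.cos(-.088),np.sin(-.088),0])
for z in (0,.006,.013):
    print(z,[proj('side',t+f*s+[0,0,z]).round(1).tolist() for s in(-.057,-.0425,.0425,.057)])
X=cloud('side',np.load('pics/side1d.npy'))*1e3
k=(abs(X[...,0]-611)<75)&(abs(X[...,1]+134)<30)&(X[...,2]>125)&(X[...,2]<215)
P=X[k];L=(P-[611.4,-133.9,0]);l=np.c_[L[:,:2]@f[:2],L[:,:2]@[-f[1],f[0]],P[:,2]]
for z in range(125,215,5):
    q=l[(l[:,2]>=z)&(l[:,2]<z+5)]
    if len(q):print(z,len(q),np.histogram(q[:,0],np.arange(-70,71,10))[0], q[:,1].min().round(),q[:,1].max().round())
p=cv2.imread('pics/side1.png')[150:250,340:440];cv2.imwrite('pics/c4.png',cv2.resize(p,None,fx=6,fy=6,interpolation=cv2.INTER_CUBIC))
E
```

```text
0 [[356.7, 228.2], [364.3, 227.3], [408.1, 222.0], [415.3, 221.1]]
0.006 [[356.8, 225.2], [364.5, 224.3], [408.3, 219.0], [415.6, 218.2]]
0.013 [[356.9, 221.6], [364.6, 220.7], [408.6, 215.6], [416.0, 214.7]]
160 2 [0 0 1 0 0 0 0 0 0 0 0 1 0 0] -0.0 6.0
165 30 [ 0  0 12  0  0  0  0  0  0  0  0 17  1  0] -13.0 11.0
170 45 [ 0  4 13  0  0  0  0  0  0  0  0 23  5  0] -14.0 11.0
175 54 [ 0 17 14  0  0  0  0  0  0  0  0 16  7  0] -13.0 9.0
180 50 [ 0  9 11  0  0  0  0  0  0  0  0 24  6  0] -13.0 9.0
185 59 [ 0 13 16  0  0  0  0  0  0  0  0 23  7  0] -13.0 12.0
190 59 [ 0 17 14  0  0  0  0  0  0  0  0 20  8  0] -14.0 9.0
195 60 [ 0 13 13  0  0  0  0  0  0  0  0 26  8  0] -14.0 10.0
200 49 [ 0  9 14  0  0  0  0  0  0  0  0 20  6  0] -13.0 9.0
205 55 [ 3 14  7  0  0  0  0  0  0  0  0 15  9  7] -14.0 7.0
210 98 [ 9 18 19  1  0  0  0  0  0  0  1 15 12 14] -16.0 8.0
```

View pics/c4.png

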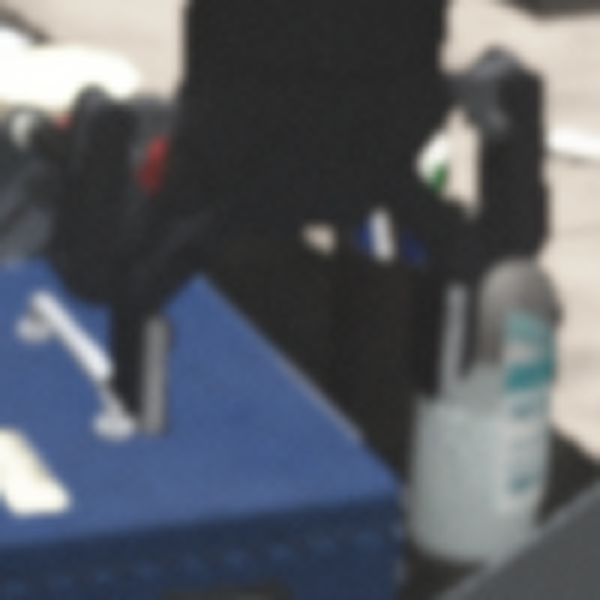

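Call:
{"op": "carry_out", "data": {"linear": [[0.5,-1,-30],[0,0,-30],[0,0,-20],[0,0,-10],[0,0,-4],[0,0,0],[0,0,0]], "twist": [[0,0,-0.003],[0,0,0],[0,0,0],[0,0,0],[0,0,0],[0,0,0],[0,0,0]]}}

```text
t: 3.9
tcp_pos: [0.613, -0.134, 0.0591]
orientation: [-3.139, -0.0, -1.658]
wrist_force: [-0.5, -0.2, 0.5]
opening: 0.0853
```

Call:
{"op": "carry_out", "data": {"linear": [[0,0,0],[0,0,0],[0,0,0],[0,0,0],[0,0,0],[0,0,0],[0,0,0],[0,0,0],[0,0,0],[0,0,0]], "twist": [[0,0,0],[0,0,0],[0,0,0],[0,0,0],[0,0,0],[0,0,0],[0,0,0],[0,0,0],[0,0,0],[0,0,0]], "grip": 255, "newtons": 25}}

```text
t: 4.9
tcp_pos: [0.6123, -0.1342, 0.0577]
orientation: [-3.141, -0.0, -1.659]
wrist_force: [-1.3, -0.3, 5.2]
opening: 0.0368
```

Call:
{"op": "carry_out", "data": {"linear": [[0,0,5],[0,0,10],[0,0,20],[0,0,30],[0,0,40],[0,0,40],[0,0,0],[0,0,0]], "twist": [[0,0,0],[0,0,0],[0,0,0],[0,0,0],[0,0,0],[0,0,0],[0,0,0],[0,0,0]]}}

```text
t: 5.7
tcp_pos: [0.6125, -0.134, 0.2037]
orientation: [-3.139, 0.001, -1.659]
wrist_force: [-0.2, 0.1, -1.5]
opening: 0.0366
```

```bash
cat > held.py <<'E'
import sys
from h import *
# usage: held.py r hl tag
r,hl,tag=float(sys.argv[1]),float(sys.argv[2]),sys.argv[3]
from scipy.optimize import least_squares
s=arm.state();T=s['tcp_pos']*1e3;yaw=s['orientation'][2]+np.pi/2
print(s['t'],T,s['orientation'],s['opening'],'theta',np.degrees(yaw))
for n in ("side","top"):
    p,d=arm.grab_frame(n);cv2.imwrite(f"pics/{n}{tag}.png",p[:,:,::-1]);np.save(f"pics/{n}{tag}d.npy",d)
    X=cloud(n,d)*1e3
    hsv=cv2.cvtColor(p,cv2.COLOR_RGB2HSV)
    m=(hsv[...,2]>130)&(hsv[...,1]<70)
    P=X[m];P=P[~np.isnan(P[:,0])]
    P=P[np.linalg.norm(P-(T+[0,0,8]),axis=1)<55]
    if len(P)<30: print(n,'few',len(P));continue
    def cs(a,P):
        c,sn=np.cos(a[3]),np.sin(a[3]);dd=P-a[:3]
        x=dd[:,:2]@[c,sn];y=dd[:,:2]@[-sn,c]
        rad=np.hypot(x,dd[:,2])-r;e=abs(y)-hl
        return np.where((rad>0)&(e>0),np.hypot(rad,e),np.maximum(rad,e))
    a=np.r_[T+[0,0,8],yaw]
    for i in range(5):
        k=abs(cs(a,P))<(15 if i<2 else 6)
        q=least_squares(lambda a:cs(a,P[k]),a,loss='soft_l1',f_scale=2,x_scale=[1,1,1,.02]);a=q.x
    print(n,k.sum(),len(P),a[:3],np.degrees(a[3]),'rms',np.sqrt(np.mean(q.fun**2)),'rel TCP',a[:3]-T)
    u,v=proj(n,T/1e3).astype(int);c=p[max(v-60,0):v+60,max(u-65,0):u+65,::-1]
    cv2.imwrite(f'pics/{n}{tag}c.png',cv2.resize(c,(400,370),interpolation=cv2.INTER_CUBIC))
a=[cv2.imread(f'pics/{n}{tag}c.png') for n in('side','top')]
a=[i for i in a if i is not None]
cv2.imwrite(f'pics/h{tag}.png',np.hstack(a))
E
python3 held.py 19 28.5 2
```

```text
5.7 [ 612.4931 -133.9522  203.6541] [-3.1394  0.0009 -1.6588] 0.036645822382906534 theta -5.042806342793358
side 458 471 [ 613.779  -136.8004  209.5868] -5.269119384684534 rms 1.0108813367480793 rel TCP [ 1.2858 -2.8482  5.9326]
top 135 135 [ 610.8522 -134.2494  207.5805] -5.7877228920413675 rms 1.9539424720436962 rel TCP [-1.6409 -0.2972  3.9264]
```

View pics/h2.png

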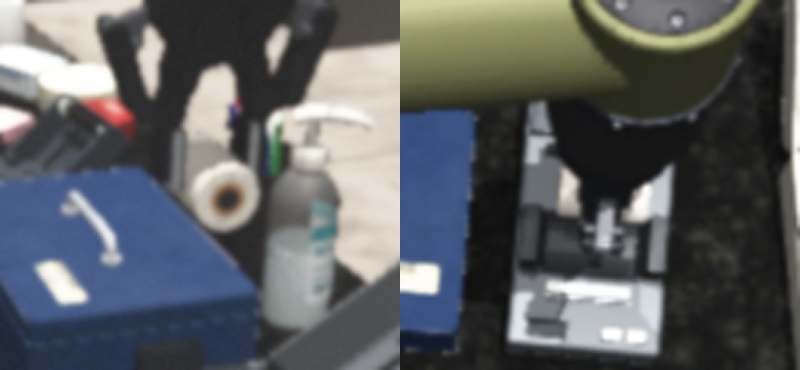

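Call:
{"op": "carry_out", "data": {"linear": [[0,37,0],[0,37,0],[0,37,0],[0,37,0],[0,37,0],[0,37,0],[0,37,0],[1,37,0],[1,37,0],[1,37,0],[2,38,0],[2,38,0]], "twist": [[0,0,0.015],[0,0,0.015],[0,0,0.015],[0,0,0.015],[0,0,0.015],[0,0,0.015],[0,0,0.015],[0,0,0.015],[0,0,0.015],[0,0,0.014],[0,0,0.014],[0,0,0.014]]}}

```text
t: 7.0
tcp_pos: [0.6184, 0.3131, 0.2004]
orientation: [3.139, -0.002, -1.481]
wrist_force: [0.7, -0.4, -1.5]
opening: 0.0371
```

Call:
{"op": "carry_out", "data": {"linear": [[0,0,-30],[0,0,-30],[0,0,-20],[0,0,-10],[0,0,0],[0,0,0]], "twist": [[0,0,0],[0,0,0],[0,0,0],[0,0,0],[0,0,0],[0,0,0]]}}

```text
t: 7.6
tcp_pos: [0.6195, 0.3118, 0.1131]
orientation: [-3.141, -0.0, -1.482]
wrist_force: [0.4, 0.0, 0.8]
opening: 0.0363
```

```bash
python3 held.py 19 28.5 3
```

```text
7.6 [619.4668 311.7922 113.0948] [-3.1408 -0.0001 -1.4818] 0.036340597080797045 theta 5.099292058880261
side 209 218 [621.3177 308.6461 119.9474] 5.681076372902821 rms 1.6066944447691678 rel TCP [ 1.8509 -3.1461  6.8525]
top 221 224 [618.0367 311.7244 118.8597] 4.917865305423934 rms 1.8165058130869904 rel TCP [-1.4302 -0.0678  5.7649]
```

View pics/h3.png

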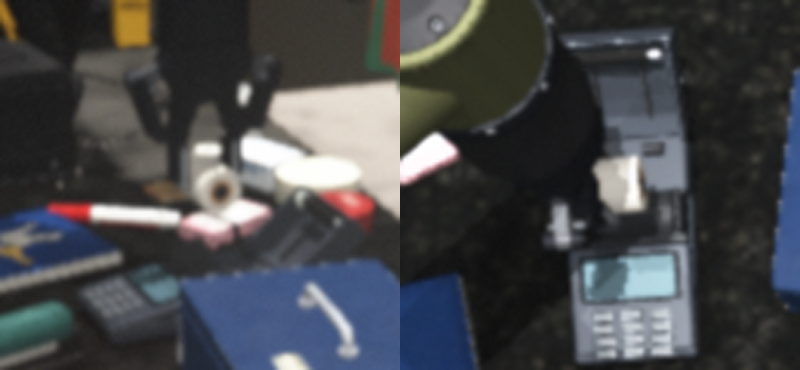

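Call:
{"op": "carry_out", "data": {"linear": [[0,0,-20],[0,0,-20],[0,0,-12],[0,0,-6],[0,0,-5],[0,0,-4],[0,0,-3],[0,0,-2],[0,0,0],[0,0,0]], "twist": [[0,0,0],[0,0,0],[0,0,0],[0,0,0],[0,0,0],[0,0,0],[0,0,0],[0,0,0],[0,0,0],[0,0,0]]}}

```text
t: 8.7
tcp_pos: [0.6192, 0.3119, 0.0406]
orientation: [-3.141, 0.0, -1.482]
wrist_force: [-0.6, 0.5, -1.7]
opening: 0.0369
```

```bash
python3 held.py 19 28.5 4
```

```text
8.7 [619.2217 311.9382  40.5911] [-3.1413  0.0001 -1.4818] 0.03687377426960553 theta 5.101086514361422
side 152 162 [621.1263 309.1829  47.2761] 4.874891103887175 rms 1.4885308751738424 rel TCP [ 1.9047 -2.7553  6.685 ]
top 226 369 [622.6949 293.1686  45.2651] 51.77999953812873 rms 3.0308754682978973 rel TCP [  3.4733 -18.7696   4.674 ]
```

View pics/h4.png

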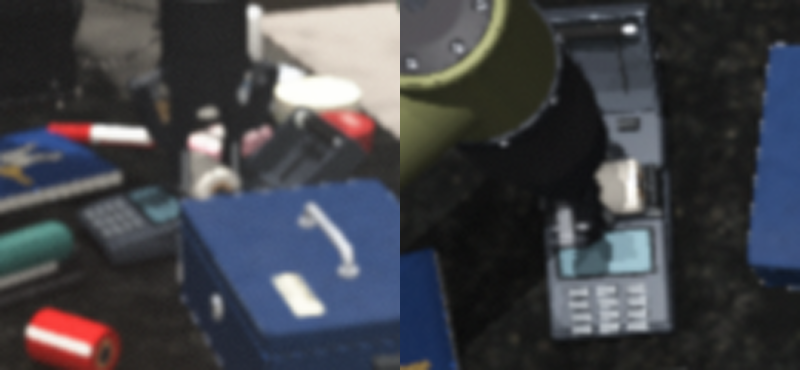

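Call:
{"op": "carry_out", "data": {"linear": [[0,0,-1],[0,0,-1],[0,0,0],[0,0,0]], "twist": [[0,0,0],[0,0,0],[0,0,0],[0,0,0]]}}

```text
t: 9.2
tcp_pos: [0.6198, 0.3121, 0.0398]
orientation: [-3.14, 0.0, -1.482]
wrist_force: [-0.7, -1.0, 5.6]
opening: 0.0372
```

Call:
{"op": "carry_out", "data": {"linear": [[0,0,0],[0,0,0],[0,0,0],[0,0,0],[0,0,0],[0,0,0],[0,0,0],[0,0,0]], "twist": [[0,0,0],[0,0,0],[0,0,0],[0,0,0],[0,0,0],[0,0,0],[0,0,0],[0,0,0]], "grip": 0}}

```text
t: 10.0
tcp_pos: [0.6191, 0.3119, 0.0383]
orientation: [3.142, -0.0, -1.482]
wrist_force: [-0.4, 0.1, -0.3]
opening: 0.0855
```

Call:
{"op": "carry_out", "data": {"linear": [[0,0,10],[0,0,25],[0,0,40],[0,0,45],[0,0,45],[0,-40,0],[0,-45,0],[0,-45,0],[0,-45,0],[0,-45,0],[0,-45,0],[0,-45,0]], "twist": [[0,0,0],[0,0,0],[0,0,0],[0,0,0],[0,0,0],[0,0,0],[0,0,0],[0,0,0],[0,0,0],[0,0,0],[0,0,0],[0,0,0]]}}

```text
t: 11.2
tcp_pos: [0.6189, 0.0001, 0.2046]
orientation: [-3.14, 0.0, -1.482]
wrist_force: [0.1, 0.1, 0.8]
opening: 0.0857
```

```bash
python3 - <<'E'
from h import *
print(arm.state()['tcp_pos'])
from scipy.optimize import least_squares
r,hl=19,28.5
for n in("side","top"):
    p,d=arm.grab_frame(n);cv2.imwrite(f"pics/{n}5.png",p[:,:,::-1])
    X=cloud(n,d)*1e3
    hsv=cv2.cvtColor(p,cv2.COLOR_RGB2HSV);m=(hsv[...,2]>120)&(hsv[...,1]<60)
    P=X[m];P=P[~np.isnan(P[:,0])];P=P[(np.linalg.norm(P-[619.5,311,44],axis=1)<45)&(P[:,2]>40)]
    def cs(a,P):
        c,sn=np.cos(a[3]),np.sin(a[3]);dd=P-a[:3]
        x=dd[:,:2]@[c,sn];y=dd[:,:2]@[-sn,c]
        rad=np.hypot(x,dd[:,2])-r;e=abs(y)-hl
        return np.where((rad>0)&(e>0),np.hypot(rad,e),np.maximum(rad,e))
    q=least_squares(lambda a:cs(a,P),[619.5,311,45,.09],loss='soft_l1',f_scale=2,x_scale=[1,1,1,.02])
    print(n,len(P),q.x[:3],np.degrees(q.x[3]))
    c=p[110:240,130:210] if n=='top' else p[155:230,265:365]
    cv2.imwrite(f'pics/{n}5c.png',cv2.resize(c[:,:,::-1],(380,int(380*c.shape[0]/c.shape[1])))[:560])
a=cv2.imread('pics/top5c.png');b=cv2.imread('pics/side5c.png');o=np.zeros((a.shape[0],760,3),np.uint8);o[:,:380]=a;o[:b.shape[0],380:]=b;cv2.imwrite('pics/h5.png',o)
E
```

```text
[0.6189 0.0001 0.2046]
side 206 [622.0699 309.4063  46.4011] 4.418830212472534
top 0 [619.5 311.   45. ] 5.156620156177409
```

View pics/h5.png

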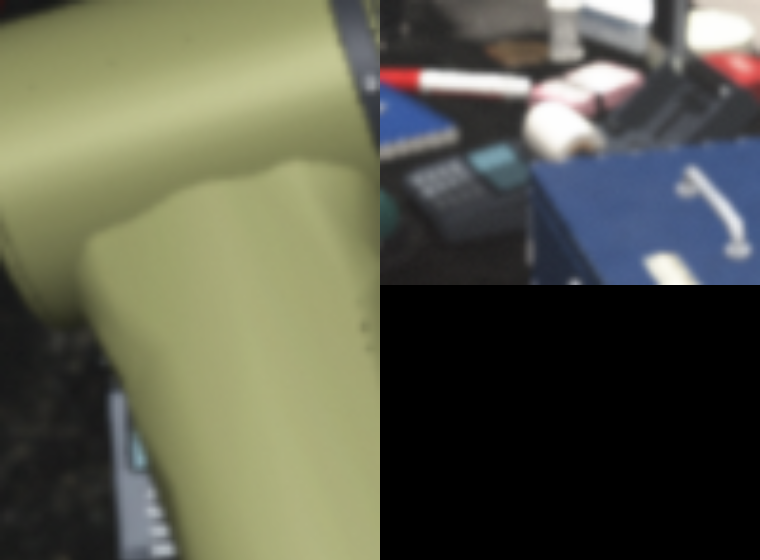

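Call:
{"op": "carry_out", "data": {"linear": [[-1,-40,0],[-1,-40,0],[-1,-40,0],[-1,-40,0],[-1,-40,0],[-2,-40,0],[-2,-40,0],[-2,-40,0],[-2,-41,0],[0,0,-25],[0,0,-25],[0,0,0]], "twist": [[0,0,-0.002],[0,0,-0.002],[0,0,-0.002],[0,0,-0.002],[0,0,-0.002],[0,0,-0.002],[0,0,-0.002],[0,0,-0.002],[0,0,-0.001],[0,0,0],[0,0,0],[0,0,0]]}}

```text
t: 12.5
tcp_pos: [0.6047, -0.3583, 0.149]
orientation: [3.136, 0.004, -1.499]
wrist_force: [0.1, 1.1, -1.6]
opening: 0.0855
```

```bash
python3 - <<'E'
from h import *
s=arm.state();print(s['t'],s['tcp_pos'],s['orientation'])
o=[]
for n in ("side","top"):
    p,d=arm.grab_frame(n)
    u,v=proj(n,s['tcp_pos']-[0,0,.05]).astype(int);print(u,v)
    o.append(cv2.resize(p[v-75:v+75,u-80:u+80,::-1],(400,375),interpolation=cv2.INTER_CUBIC))
cv2.imwrite('pics/h6.png',np.hstack(o))
X=cloud('top',d)*1e3
hsv=cv2.cvtColor(p,cv2.COLOR_RGB2HSV);m=(hsv[...,2]>120)&(hsv[...,1]<60)
P=X[m];P=P[~np.isnan(P[:,0])];P=P[(np.linalg.norm(P-[618,312,44],axis=1)<45)&(P[:,2]>48)]
from scipy.optimize import least_squares
def cs(a,P,r=19,hl=28.5):
    c,sn=np.cos(a[3]),np.sin(a[3]);dd=P-a[:3]
    x=dd[:,:2]@[c,sn];y=dd[:,:2]@[-sn,c]
    rad=np.hypot(x,dd[:,2])-r;e=abs(y)-hl
    return np.where((rad>0)&(e>0),np.hypot(rad,e),np.maximum(rad,e))
q=least_squares(lambda a:cs(a,P),[619.5,311,45,.09],loss='soft_l1',f_scale=2,x_scale=[1,1,1,.02])
print(len(P),q.x[:3],np.degrees(q.x[3]))
cv2.imwrite('pics/t6.png',cv2.resize(p[110:240,130:210,::-1],None,fx=4.4,fy=4.4,interpolation=cv2.INTER_CUBIC))
E
```

```text
12.5 [ 0.6047 -0.3583  0.149 ] [ 3.1357  0.0038 -1.4993]
448 317
469 183
422 [617.8085 311.0493  45.2128] 6.564674029810662
```

View pics/h6.png

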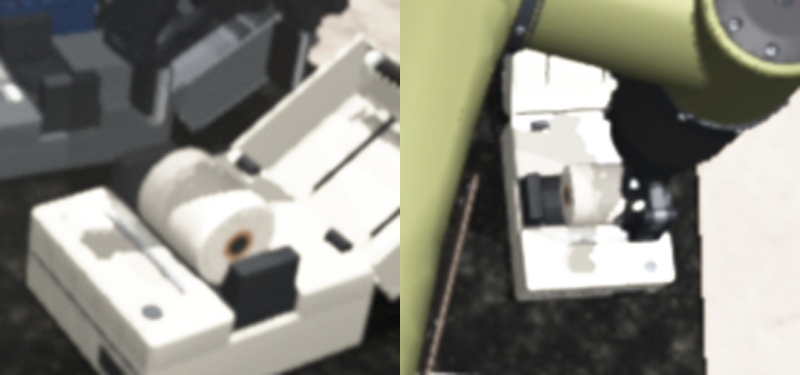

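View pics/t6.png

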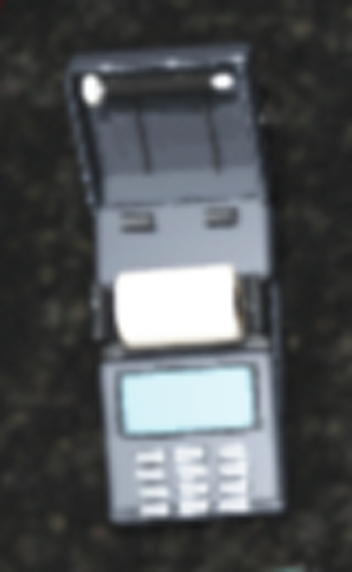

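Call:
{"op": "carry_out", "data": {"linear": [[0,0,-10],[0,0,0],[0,0,0]], "twist": [[0,0,0],[0,0,0],[0,0,0]]}}

```text
t: 12.9
tcp_pos: [0.6063, -0.3589, 0.1438]
orientation: [-3.141, -0.0, -1.498]
wrist_force: [-0.3, -0.8, 0.9]
opening: 0.0855
```

Call:
{"op": "carry_out", "data": {"linear": [[0,-2,-25],[0,0,-25],[0,0,-15],[0,0,-8],[0,0,-4],[0,0,0],[0,0,0]], "twist": [[0,0,0],[0,0,0],[0,0,0],[0,0,0],[0,0,0],[0,0,0],[0,0,0]]}}

```text
t: 13.6
tcp_pos: [0.6067, -0.3614, 0.0677]
orientation: [-3.14, -0.001, -1.499]
wrist_force: [0.8, -1.0, 0.5]
opening: 0.0851
```

Call:
{"op": "carry_out", "data": {"linear": [[0,0,0],[0,0,0],[0,0,0],[0,0,0],[0,0,0],[0,0,0],[0,0,0],[0,0,0]], "twist": [[0,0,0],[0,0,0],[0,0,0],[0,0,0],[0,0,0],[0,0,0],[0,0,0],[0,0,0]], "grip": 255, "newtons": 35}}

```text
t: 14.4
tcp_pos: [0.6063, -0.3614, 0.0672]
orientation: [-3.141, -0.001, -1.499]
wrist_force: [-1.0, 1.2, 5.5]
opening: 0.0551
```

Call:
{"op": "carry_out", "data": {"linear": [[0,0,5],[0,0,10],[0,0,20],[0,0,35],[0,0,40],[0,0,30],[0,0,0],[0,0,0]], "twist": [[0,0,0],[0,0,0],[0,0,0],[0,0,0],[0,0,0],[0,0,0],[0,0,0],[0,0,0]]}}

```text
t: 15.2
tcp_pos: [0.6064, -0.361, 0.2069]
orientation: [-3.14, 0.0, -1.499]
wrist_force: [0.4, -0.0, -2.8]
opening: 0.0551
```

```bash
python3 held.py 28 30 7
```

```text
15.2 [ 606.3639 -360.9883  206.9359] [-3.1403  0.0001 -1.4988] 0.05510208908386018 theta 4.126451616949644
side 1558 1587 [ 607.5235 -362.6733  224.0007] 4.115331037174043 rms 0.956777381592001 rel TCP [ 1.1597 -1.6849 17.0649]
top 396 399 [ 605.9174 -359.8929  221.5946] 5.138283506804903 rms 1.7173629921735698 rel TCP [-0.4464  1.0954 14.6587]
```

View pics/h7.png

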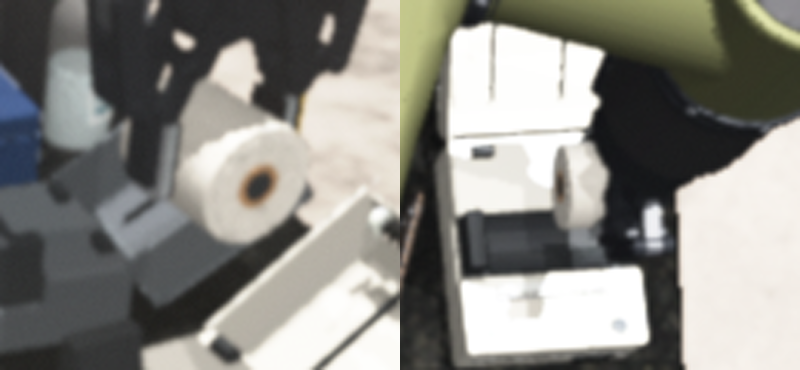

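Call:
{"op": "carry_out", "data": {"linear": [[1,37,0],[1,37,0],[1,37,0],[1,37,0],[1,37,0],[0.6,37.5,0],[0,0,-30],[0,0,-30],[0,0,-20],[0,0,0],[0,0,0]], "twist": [[0,0,-0.026],[0,0,-0.026],[0,0,-0.026],[0,0,-0.026],[0,0,-0.026],[0,0,-0.027],[0,0,0],[0,0,0],[0,0,0],[0,0,0],[0,0,0]]}}

```text
t: 16.4
tcp_pos: [0.6113, -0.1389, 0.1258]
orientation: [3.14, -0.001, -1.656]
wrist_force: [-0.6, -1.0, -1.0]
opening: 0.0551
```

```bash
python3 held.py 28 30 8
```

```text
16.4 [ 611.3135 -138.8953  125.8422] [ 3.1398 -0.0009 -1.6558] 0.05510219727239794 theta -4.869846059563053
side 924 924 [ 612.4437 -140.4503  143.3994] -4.473030985243844 rms 1.0995346571748774 rel TCP [ 1.1302 -1.555  17.5572]
top 159 161 [ 611.1009 -138.9903  143.6459] -4.055850113127555 rms 1.8900593834459316 rel TCP [-0.2126 -0.095  17.8037]
```

View pics/h8.png

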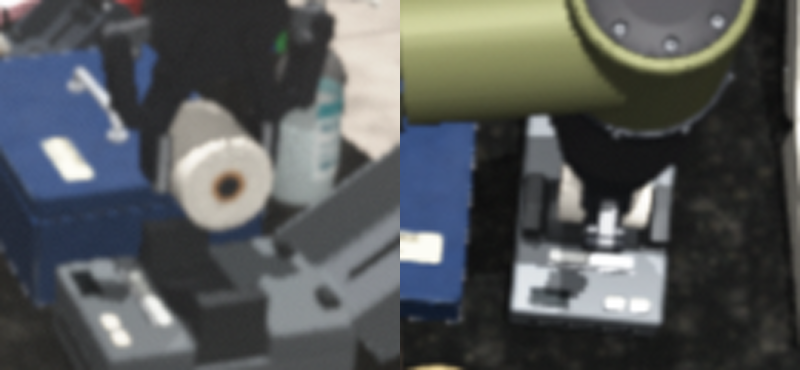

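Call:
{"op": "carry_out", "data": {"linear": [[0,0.8,-20],[0,0,-20],[0,0,-12],[0,0,-7],[0,0,-4],[0,0,-3],[0,0,-2],[0,0,-1],[0,0,0],[0,0,0]], "twist": [[0,0,0],[0,0,0],[0,0,0],[0,0,0],[0,0,0],[0,0,0],[0,0,0],[0,0,0],[0,0,0],[0,0,0]]}}

```text
t: 17.5
tcp_pos: [0.6119, -0.1378, 0.0576]
orientation: [-3.141, -0.0, -1.656]
wrist_force: [-0.5, 0.1, -1.6]
opening: 0.0547
```

Call:
{"op": "carry_out", "data": {"linear": [[0,0,-1],[0,0,-1],[0,0,0],[0,0,0]], "twist": [[0,0,0],[0,0,0],[0,0,0],[0,0,0]]}}

```text
t: 17.9
tcp_pos: [0.6117, -0.1378, 0.0553]
orientation: [3.141, -0.0, -1.656]
wrist_force: [0.7, 0.4, -2.5]
opening: 0.0551
```

Call:
{"op": "carry_out", "data": {"linear": [[0,0,-1],[0,0,0],[0,0,0]], "twist": [[0,0,0],[0,0,0],[0,0,0]]}}

```text
t: 18.2
tcp_pos: [0.6119, -0.1379, 0.0551]
orientation: [-3.141, -0.0, -1.656]
wrist_force: [-2.0, 1.4, 4.5]
opening: 0.0546
```

Call:
{"op": "carry_out", "data": {"linear": [[0,0,0],[0,0,0],[0,0,0],[0,0,0],[0,0,0],[0,0,0],[0,0,0]], "twist": [[0,0,0],[0,0,0],[0,0,0],[0,0,0],[0,0,0],[0,0,0],[0,0,0]], "grip": 0}}

```text
t: 18.9
tcp_pos: [0.6117, -0.1378, 0.0542]
orientation: [3.141, -0.0, -1.656]
wrist_force: [-0.3, -0.3, -0.6]
opening: 0.0855
```

Call:
{"op": "carry_out", "data": {"linear": [[0,0,10],[0,0,25],[0,0,40],[0,0,40],[0,0,20],[-38,-18,0],[-38,-18,0],[-38,-18,0],[-39,-18,0],[-39,-18,0],[0,0,-30],[0,0,0]], "twist": [[0,0,0],[0,0,0],[0,0,0],[0,0,0],[0,0,0],[0,0,-0.005],[0,0,-0.005],[0,0,-0.005],[0,0,-0.005],[0,0,-0.004],[0,0,0],[0,0,0]]}}

```text
t: 20.1
tcp_pos: [0.4177, -0.2275, 0.1572]
orientation: [3.139, 0.002, -1.681]
wrist_force: [-0.2, 0.4, -0.8]
opening: 0.0858
```

```bash
cat > chk.py <<'E'
import sys
from h import *
from scipy.optimize import least_squares
tag=sys.argv[1]
o=[]
def cs(a,P,r,hl):
    c,sn=np.cos(a[3]),np.sin(a[3]);dd=P-a[:3]
    x=dd[:,:2]@[c,sn];y=dd[:,:2]@[-sn,c]
    rad=np.hypot(x,dd[:,2])-r;e=abs(y)-hl
    return np.where((rad>0)&(e>0),np.hypot(rad,e),np.maximum(rad,e))
print(arm.state()['t'],arm.state()['tcp_pos'],arm.state()['orientation'])
for n in("side","top"):
    p,d=arm.grab_frame(n);cv2.imwrite(f"pics/{n}{tag}.png",p[:,:,::-1])
    X=cloud(n,d)*1e3
    hsv=cv2.cvtColor(p,cv2.COLOR_RGB2HSV);m=(hsv[...,2]>120)&(hsv[...,1]<60)
    for nm,r,hl,c0 in [("thin",19,28.5,[619.5,311,44.5,.09]),("short",28,30,[611.8,-138.5,71.5,-.086]),("long",28,40,[420.3,-228,28,-.11]),("longhome",28,40,[605.5,-358,83.5,.071])]:
        P=X[m];P=P[~np.isnan(P[:,0])];c=np.array(c0)
        P=P[(abs(cs(c,P,r,hl))<8)&(P[:,2]>c[2]-r*.3)]
        if len(P)<40: print(n,nm,'few',len(P));continue
        q=least_squares(lambda a:cs(a,P,r,hl),c,loss='soft_l1',f_scale=2,x_scale=[1,1,1,.02])
        print(n,nm,len(P),q.x[:3].round(1),np.degrees(q.x[3]).round(1))
    c=p[80:300,300:520] if n=='top' else p[200:420,270:490]
    o.append(cv2.resize(c[:,:,::-1],(400,400),interpolation=cv2.INTER_CUBIC))
cv2.imwrite(f'pics/h{tag}.png',np.hstack(o))
E
python3 chk.py 9
```

```text
20.1 [ 0.4177 -0.2275  0.1572] [ 3.1386  0.0017 -1.6811]
side thin few 0
side short 830 [ 613.  -139.4   72.8] -4.8
side long 1427 [ 421.4 -229.1   29.2] -6.6
side longhome few 4
top thin 463 [618.1 311.9  45.1] 4.5
top short 683 [ 610.5 -137.3   71.6] -5.0
top long 384 [ 419.4 -227.4   28.2] -6.2
top longhome few 1
```

View pics/h9.png

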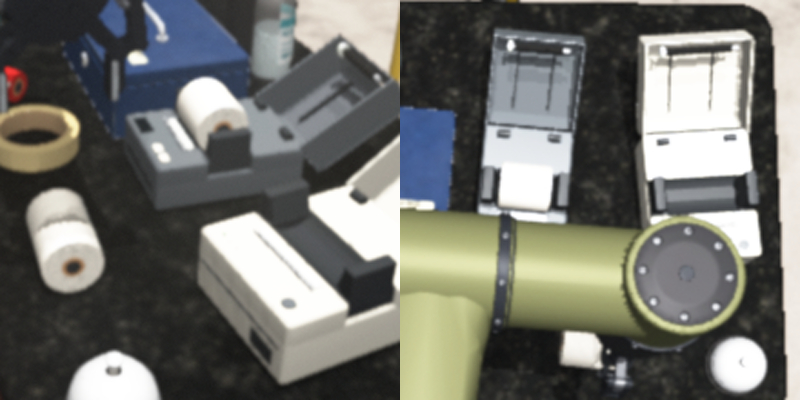

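Call:
{"op": "carry_out", "data": {"linear": [[0,0,-20],[0,0,0],[0,0,0]], "twist": [[0,0,0],[0,0,0],[0,0,0]]}}

```text
t: 20.5
tcp_pos: [0.4203, -0.2278, 0.1403]
orientation: [3.141, -0.001, -1.679]
wrist_force: [-0.3, -0.6, 1.3]
opening: 0.0858
```

Call:
{"op": "carry_out", "data": {"linear": [[0,0,-35],[0,0,-35],[0,0,-30],[0,0,-18],[0,0,-10],[0,0,0],[0,0,0]], "twist": [[0,0,0],[0,0,0],[0,0,0],[0,0,0],[0,0,0],[0,0,0],[0,0,0]]}}

```text
t: 21.2
tcp_pos: [0.4208, -0.2281, 0.0128]
orientation: [-3.14, -0.001, -1.679]
wrist_force: [-0.4, -0.6, 0.6]
opening: 0.0851
```

Call:
{"op": "carry_out", "data": {"linear": [[0,0,0],[0,0,0],[0,0,0],[0,0,0],[0,0,0],[0,0,0],[0,0,0],[0,0,0]], "twist": [[0,0,0],[0,0,0],[0,0,0],[0,0,0],[0,0,0],[0,0,0],[0,0,0],[0,0,0]], "grip": 255, "newtons": 40}}

```text
t: 22.0
tcp_pos: [0.4205, -0.2281, 0.0126]
orientation: [-3.14, -0.001, -1.679]
wrist_force: [-0.5, 2.0, 6.5]
opening: 0.0547
```

Call:
{"op": "carry_out", "data": {"linear": [[0,0,5],[0,0,10],[0,0,25],[0,0,40],[0,0,45],[0,0,45],[0,0,25],[0,0,0],[0,0,0]], "twist": [[0,0,0],[0,0,0],[0,0,0],[0,0,0],[0,0,0],[0,0,0],[0,0,0],[0,0,0],[0,0,0]]}}

```text
t: 22.9
tcp_pos: [0.4196, -0.2275, 0.2061]
orientation: [-3.142, 0.001, -1.68]
wrist_force: [-0.0, 0.9, -3.5]
opening: 0.0549
```

```bash
sed -i 's/<55\]/<60]/' held.py; python3 held.py 28 40 10
```

```text
22.9 [ 419.6044 -227.532   206.0938] [-3.1416  0.0009 -1.6798] 0.05485165241336044 theta -6.245200508962024
side 1711 1712 [ 420.6626 -228.9283  222.4849] -6.368481156081322 rms 0.897947729318397 rel TCP [ 1.0582 -1.3963 16.3911]
top 198 198 [ 418.7046 -227.3769  221.3537] -6.496870179000973 rms 1.6538772463048939 rel TCP [-0.8998  0.1551 15.2599]
```

View pics/h10.png

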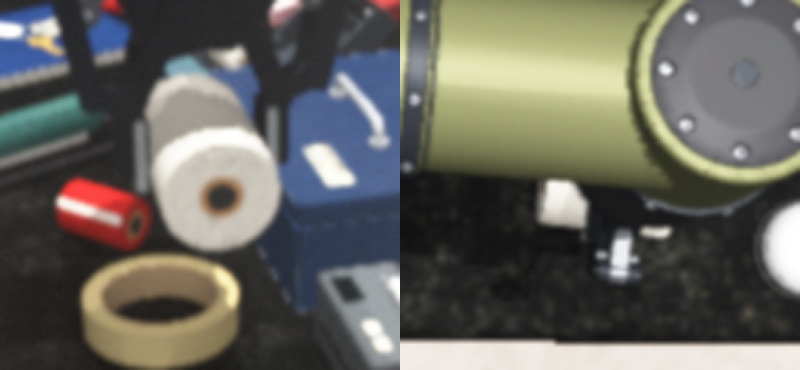

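Call:
{"op": "carry_out", "data": {"linear": [[31,-22,0],[31,-22,0],[31,-22,0],[31,-22,0],[31,-21,0],[31,-21,0],[0,0,-25],[0,0,-25],[0,0,-15],[0,0,0],[0,0,0]], "twist": [[0,0,0.03],[0,0,0.03],[0,0,0.03],[0,0,0.03],[0,0,0.03],[0,0,0.031],[0,0,0],[0,0,0],[0,0,0],[0,0,0],[0,0,0]]}}

```text
t: 24.1
tcp_pos: [0.6055, -0.358, 0.1418]
orientation: [3.141, -0.001, -1.499]
wrist_force: [-0.7, 0.2, -1.4]
opening: 0.055
```

```bash
python3 held.py 28 40 11
```

```text
24.1 [ 605.5087 -357.9784  141.8468] [ 3.1412 -0.0008 -1.4986] 0.05497425973117709 theta 4.1370312122184405
side 1720 1739 [ 606.5008 -359.5354  157.8517] 4.002273251489047 rms 0.9045477194320123 rel TCP [ 0.9922 -1.5571 16.0048]
top 489 497 [ 605.2398 -357.0294  158.4613] 3.8870388950978296 rms 1.8941668141234658 rel TCP [-0.2689  0.949  16.6145]
```

View pics/h11.png

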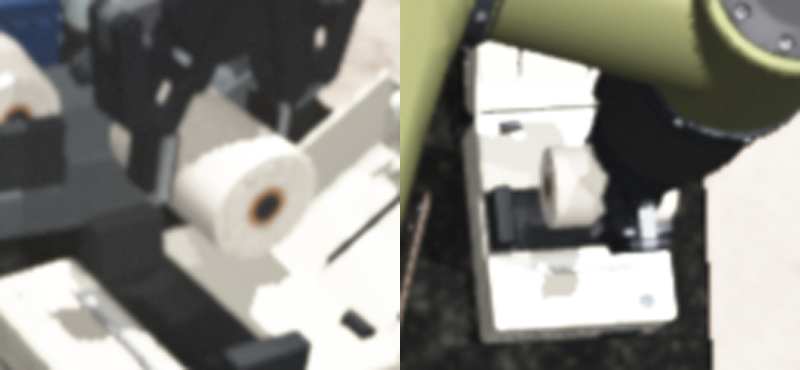

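Call:
{"op": "carry_out", "data": {"linear": [[0,0.3,-25],[0,0,-20],[0,0,-12],[0,0,-6],[0,0,-4],[0,0,-3],[0,0,-2],[0,0,-1],[0,0,0],[0,0,0]], "twist": [[0,0,0],[0,0,0],[0,0,0],[0,0,0],[0,0,0],[0,0,0],[0,0,0],[0,0,0],[0,0,0],[0,0,0]]}}

```text
t: 25.2
tcp_pos: [0.6058, -0.3576, 0.0686]
orientation: [-3.141, -0.0, -1.499]
wrist_force: [1.1, -0.2, -3.5]
opening: 0.0546
```

Call:
{"op": "carry_out", "data": {"linear": [[0,0,-1],[0,0,-0.5],[0,0,0],[0,0,0]], "twist": [[0,0,0],[0,0,0],[0,0,0],[0,0,0]]}}

```text
t: 25.6
tcp_pos: [0.6059, -0.3577, 0.0683]
orientation: [-3.141, -0.001, -1.499]
wrist_force: [-3.1, 2.6, 4.1]
opening: 0.0547
```

Call:
{"op": "carry_out", "data": {"linear": [[0,0,0],[0,0,0],[0,0,0],[0,0,0],[0,0,0],[0,0,0],[0,0,0]], "twist": [[0,0,0],[0,0,0],[0,0,0],[0,0,0],[0,0,0],[0,0,0],[0,0,0]], "grip": 0}}

```text
t: 26.3
tcp_pos: [0.6057, -0.3575, 0.0667]
orientation: [3.141, -0.0, -1.499]
wrist_force: [0.3, 0.6, -0.2]
opening: 0.0855
```

Call:
{"op": "carry_out", "data": {"linear": [[0,0,10],[0,0,25],[0,0,40],[0,0,40],[0,0,30],[-30,40,0],[-30,40,0],[-30,40,0],[-30,40,0],[-30,40,0],[-20,40,0],[0,0,0]], "twist": [[0,0,0],[0,0,0],[0,0,0],[0,0,0],[0,0,0],[0,0,0],[0,0,0],[0,0,0],[0,0,0],[0,0,0],[0,0,0],[0,0,0]]}}

```text
t: 27.5
tcp_pos: [0.4346, -0.1145, 0.2141]
orientation: [-3.136, 0.001, -1.494]
wrist_force: [1.2, 0.2, -0.1]
opening: 0.0854
```

```bash
python3 chk.py 12
```

```text
27.5 [ 0.4346 -0.1145  0.2141] [-3.1364  0.001  -1.4937]
side thin 151 [622.4 310.3  46.8] 5.1
side short 818 [ 612.9 -139.4   72.7] -4.9
side long few 0
side longhome 1962 [ 606.5 -359.1   84.3] 3.9
top thin 451 [618.3 311.6  45.2] 5.2
top short 312 [ 609.8 -137.4   71.8] -3.0
top long few 0
top longhome 957 [ 604.5 -357.2   83.3] 4.7
```

View pics/h12.png

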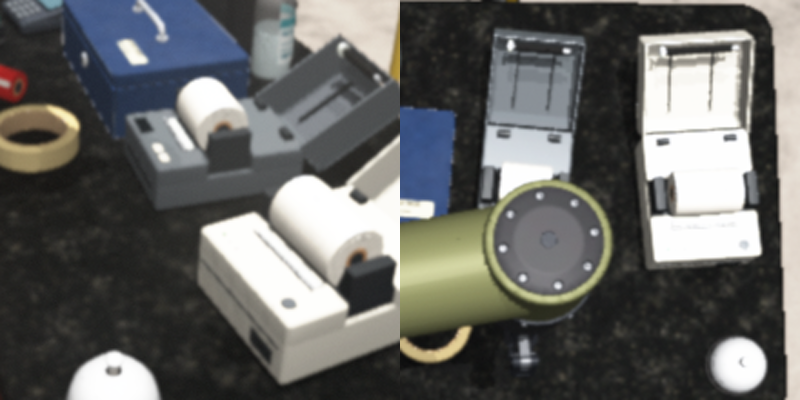

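View pics/top12.png

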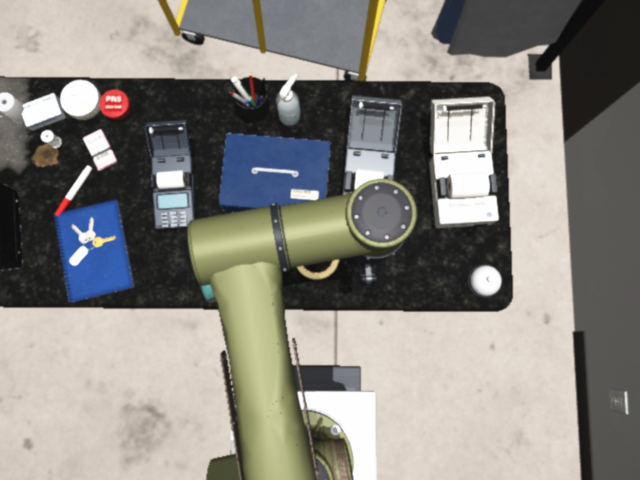

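```bash
python3 - <<'E'
from h import *
print(arm.job_done(), arm.state()['t'])
E
```

```text
the job is handed in; nothing more can be done
the job is handed in; nothing more can be done
```

All three rolls are in their own machines and the job is handed in, at about 28 s of the 88 s allowed. I moved the thin roll from the tag printer to the card terminal. Then the short roll went from the receipt printer to the tag printer, and the long roll from the counter to the receipt printer. The covers are still open. I never reached for the stapler, the masking tape or the red look-alike, though the last pictures show the stapler and tape only partly.

The last checks, after letting go, with the side/top camera fits averaged:

| Roll | Centre height found (mm) | Home height (mm) | Across its machine |
|---|---|---|---|
| Thin | 46.0 | 44.5 | within about 1° and 2 mm |
| Short | 72.3 | 71.5 | within about 2° and 2 mm |
| Long | 83.8 | 83.5 | within about 1° and 1 mm |

- **Camera disagreement:** the two cameras differed steadily by about 2 mm sideways and 1 to 2 mm in height. I averaged them and checked that against the rolls held in the gripper.
- **Thin roll height:** its 1.5 mm high reading comes from the side camera (46.8 mm; the top camera read 45.2 mm). The arm met the well bottom at the height expected for home, about 44.6 mm.
- **Short roll angle:** in the last top picture it was partly hidden by the arm and read -3°, about 2° off. The side camera then, and both cameras in an earlier clear view, read about -5°, in line with the machine.

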